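# Unlock the knife drawer at its spring pin and open it

### The job

The knife drawer of the steel countertop cabinet is locked by a spring pin, the one with the T-handle on top of the cabinet. Pull the pin up, turn it either way until it drops into a rest notch of its collar and stays up by itself, let go, and then pull the drawer fully open by its handle and leave it open with the pin still parked. Do not push or knock over the things standing on the cabinet and the counter.

Things in the scene. Friction and masses are not known exactly. Their poses are not given: they have to be found in the camera images.
- knife_safe: Low stainless-steel cabinet fixed to the counter, 220 mm deep (its x), 280 mm wide (its y), 120 mm high, with one full-width aluminium drawer. Origin: centre of its underside, on the counter. Its own -x points out of the drawer front, towards the robot (turned up to 17 degrees left or right), z up. The spring pin stands on its top, near the front +y corner.
- pin_collar (a point): Centre of the pin's dark steel collar (40 mm across), at the level of the cabinet's top; axes as the cabinet's. In line with its x a deep slot holds the pin's cross-pin when locked. On either side of the slot: a rim 26 mm high, then a rest notch 5 mm deep, then a stop lug 36 mm high; all twice, opposite each other.
- pin_bar (a point): Centre of the pin's black T-handle bar: 60 mm long (its x), 12 mm thick (its y), 14 mm high (its z, up), on a 10 mm vertical steel shank, the pin's axis, which passes through this point. Locked, it is 186 mm above the counter, the bar along the cabinet's x, its underside 23 mm above the stop lugs. It moves and turns with the pin.
- pin_lift (a joint): How far the pin is pulled up, m: 0 locked, 0.026 at its upper stop. A spring pushes it down (4.5 N at the bottom, 10 N at the top). The cross-pin clears the rim from 0.020; resting in a notch it stays at about 0.015. The drawer is free from about 0.010.
- pin_turn (a joint): How far the pin is turned about its vertical axis, rad, counter-clockwise from above positive: 0 locked. The rest notches are at about +1.05 and -1.05 (60 degrees; play about 0.13 either way); the stop lugs end the turn at about +-1.19. Below 0.020 of lift the slot prevents turning. Either notch will do.
- drawer_handle (a point): Middle of the drawer's bar handle: a round bar 12 mm thick, 120 mm long between its two ends (along the cabinet's y), 85 mm above the counter, 40 mm in front of the drawer's face (34 mm clear between bar and face); nothing above it. Axes as the cabinet's; moves with the drawer.
- drawer (a joint): How far the drawer is open, m: 0 shut, 0.12 fully open at its stop; it slides along the cabinet's -x, friction about 2.5 N, and stays where it is left. Locked it gives only 1 to 2 mm.
- mustard_jar: Glass jar, 60 mm across, 75 mm high, standing on the cabinet's top, about the middle of its depth, on its -y half. Leave it. Origin: centre of its underside, z up.
- salt_pot: White pot, 48 mm across, 85 mm high, on the counter beyond the +y end of the drawer front. Leave it. Origin: centre of its underside, z up.
- jug: Clear plastic jug, 90 mm across, 110 mm high, on the counter beyond the -y end of the drawer front. Leave it. Origin: centre of its underside, z up.
- glass_bowl: Glass mixing bowl, 220 mm across, 100 mm high, on the counter to the left. Leave it. Origin: centre of its underside, z up.

How it is judged:
By the outcome, as a careful person would: the job done as asked, in the order asked, and still so for the second after the job is handed in, with the robot touching nothing.
It also fails if it takes over 59 s, if anything falls off the work surface, if the arm or the gripper's body presses on something with over 40 N, if the wrist force passes 120 N, or if a joint passes its speed limit or range.

### The arm

A 6-joint arm with a two-finger parallel gripper is mounted at the origin on the work surface. World frame = base frame: x ahead of the robot, y to its left, z up, the work surface at z = 0. Lengths are in m, angles in rad, forces in N, time in s.
With the tool pointing down it reaches from about 0.275 to 0.775 m from the base axis. Payload 14.6 kg.
Tool frame: the origin (TCP) lies between the finger pads; the fingertips stand 14 mm ahead of it and the grasp point (between the pads) lies 5 mm behind it; z points along the fingers, y is the direction in which the jaws open and shut (so a half turn about z gives the same grasp; the last joint's range is limited). The gripper opens to 85 mm and grips with 20 to 120 N. Pads are 22 mm wide; open, the fingers measure 114 mm over their backs; the gripper's body (76 mm by 85 mm) begins 54 mm behind the grasp point. The pads swing forward as they close: fully open they stand 13 mm farther back than shut.
Start: joints at [-1.358, 0.263, -0.048, 1.259, 0, 1.415], TCP at [0.189, -0.49, 0.245] pointing down, gripper open.
Joint ranges: [-2.65, 2.65], [-0.89, 1.7], [-1.18, 1.37], [-2.13, 2.11], [-1.35, 1.29], [-3.14, 3.14]. Speed limits (rad/s): [1.89, 1.89, 2.57, 2.79, 3.14, 3.14].

### API

Orientations are given as a rotation vector (axis times angle).
In Python, from workcell import ctrl gives the robot as it stands.
- The arm moves only by the shell command python3 -m crank 'ROWS'. ROWS is a JSON object of lists of equal length, an entry for each row: "dp": the shift along the tool's x, y, z in cm, a list of three; "twist": the turn, a rotation vector about the tool's x, y, z in rad, a list of three; "claw": the opening, from 0 (shut) to 1 (fully open). A call has 1 to 12 rows; each row is the pose to reach, as a shift and turn from the pose measured when the call began, along the tool's axes at that moment; what a row does not reach only later rows make up. A row lasts 1/10 s, in which the tool goes at most 50 mm and 8.59 degrees, less where a joint would pass 70% of its speed; a pose out of reach is approached as far as the arm can. A call with a gripper value outside its range is refused whole. The fingers move at their own pace and stop on an object; the grip force is fixed at half the most. Time passes only in rows, so rows that repeat a pose let the fingers close. It gives the time, the measured TCP pose, the force and the opening at its end, in the units of the state.
- ctrl.read_state(): the state, without advancing time (a new reading comes with each control period).
- ctrl.capture(name): name is "scene" or "top"; returns a dict with "image" (420x560x3 uint8, red, green, blue), "intrinsics" (3x3 intrinsics, pixels), "D" ([k1, k2, p1, p2, k3] as OpenCV has them; the pictures are not rectified), "xyz" and "orientation" of the camera in the world. Camera axes: x right, y up, looking along -z (the intrinsics and any distortion apply to the point x, -y, -z); pixel columns grow to the right and rows downward; lengths in m; the calibration is good to about 2 mm. A picture is of the moment at which its call begins. There is no depth.
- ctrl.job_done(): hands the job in, once; it reports no verdict.
The state is a dict: "time": time; "joint_pos": joint angles; "qd": joint speeds; "joint_efforts": joint torques, N m; "position": TCP position; "ee_rot": TCP orientation; "force": force on the tool from outside, world axes, zero at the start; "wrist_torque": the same for the moment, N m; "grip_width": opening from 0.0 (shut) to 1.0 (fully open).
Only numpy, scipy, OpenCV 4.12 (cv2) and the standard library are available. Lean on these libraries where they do the work, as an engineer would, in place of code of your own. Each camera call takes 0.05 s, during which the arm holds its last target. There are 200 camera calls.

## Working session

There is one attempt and no reset: what is moved stays moved. The work goes in short steps, Python scripts to look and compute and a shell command to move; the robot and the scene stay as the last step left them, time stands still between calls to the robot, and variables do not carry over. Pictures are saved under pics/ and viewed, on a budget of 10 in all, crops included, one or two more only if the job needs it, and the job is handed in when it is done.

```bash
ls; mkdir -p pics; python3 - <<'E'
from workcell import ctrl
import cv2,json,numpy as np
for n in("scene","top"):
    c=ctrl.capture(n); cv2.imwrite(f"pics/{n}0.png",c["image"][:,:,::-1])
    print(n,{k:np.round(v,4).tolist() for k,v in c.items() if k!="image"})
print(ctrl.read_state())
E
```

```text
pics
scene {'intrinsics': [[539.8068, 0.0, 281.2276], [0.0, 539.8068, 211.6243], [0.0, 0.0, 1.0]], 'D': [-0.0312, 0.0, 0.0, 0.0, 0.0], 'xyz': [1.2228, -0.6322, 1.2521], 'orientation': [0.6804, 0.2449, 0.7112]}
top {'intrinsics': [[437.4265, 0.0, 276.2092], [0.0, 437.4265, 208.1922], [0.0, 0.0, 1.0]], 'D': [-0.1006, 0.0, 0.0, 0.0, 0.0], 'xyz': [0.4385, 0.0805, 1.1331], 'orientation': [0.1084, -0.1433, -1.5605]}
{'time': 0.1, 'joint_pos': array([-1.35828310e+00,  2.63486433e-01, -4.88939479e-02,  1.25937213e+00,
       -3.56200254e-06,  1.41547341e+00]), 'qd': array([-0.00075581, -0.00140567,  0.00193777,  0.00083496, -0.00025931,
       -0.00241844]), 'joint_efforts': array([ 4.65322839e-03, -6.38577676e+01,  3.85061610e+01,  9.93628870e-03,
        3.75450284e-06, -1.51322342e-05]), 'position': array([ 0.18872195, -0.48965844,  0.24485977]), 'ee_rot': array([-3.08766916e+00, -5.74368989e-01,  4.85211933e-05]), 'force': array([0.07814602, 0.21085319, 0.63053106]), 'wrist_torque': array([-0.0328264 , -0.0293815 ,  0.01692758]), 'grip_width': 1.0042105999465643}
```

View pics/scene0.png

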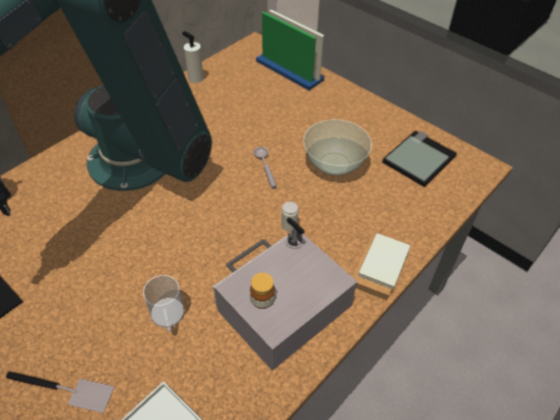

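View pics/top0.png

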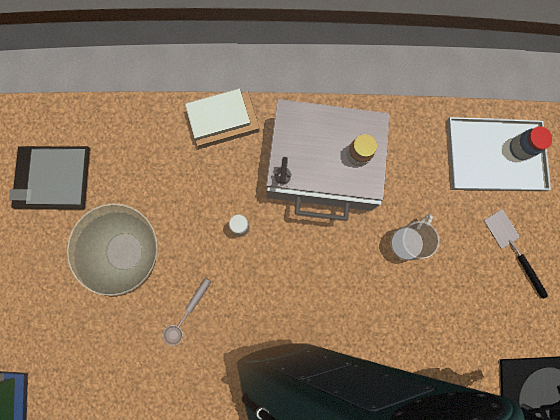

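The scene view shows the cabinet at about (285,290) with the T-handle at (295,230). The top view shows the cabinet top spanning (277,100) to (381,203), the T-bar near (284,168), the handle bar near (322,215), the salt pot at (238,226) and the jug at (408,243). I'll zoom in to measure.

```bash
cat >h.py <<'E'
import cv2,numpy as np
from workcell import ctrl
from scipy.spatial.transform import Rotation as R
def ray(c,uv):
    n=cv2.undistortPoints(np.array([[uv]],float),c["intrinsics"],c["D"])[0,0]
    return np.array(c["xyz"]),R.from_rotvec(c["orientation"]).apply([n[0],-n[1],-1])
def at(c,uv,z):
    o,d=ray(c,uv); return o+d*(z-o[2])/d[2]
def proj(c,P):
    p=R.from_rotvec(c["orientation"]).inv().apply(np.atleast_2d(P)-c["xyz"])*[1,-1,-1]
    return cv2.projectPoints(p,np.zeros(3),np.zeros(3),c["intrinsics"],np.array(c["D"]))[0][:,0]
def crop(c,u0,v0,w,h,s,f):
    cv2.imwrite(f,cv2.resize(c["image"][v0:v0+h,u0:u0+w,::-1],None,fx=s,fy=s,interpolation=cv2.INTER_CUBIC))
E
python3 - <<'E'
from h import *
crop(ctrl.capture("top"),255,90,150,145,5,"pics/t1.png")
crop(ctrl.capture("scene"),205,190,160,170,4,"pics/s1.png") if 0 else crop(ctrl.capture("scene"),210,195,150,120,5,"pics/s1.png")
E
```

```text
(no output)
```

View pics/t1.png

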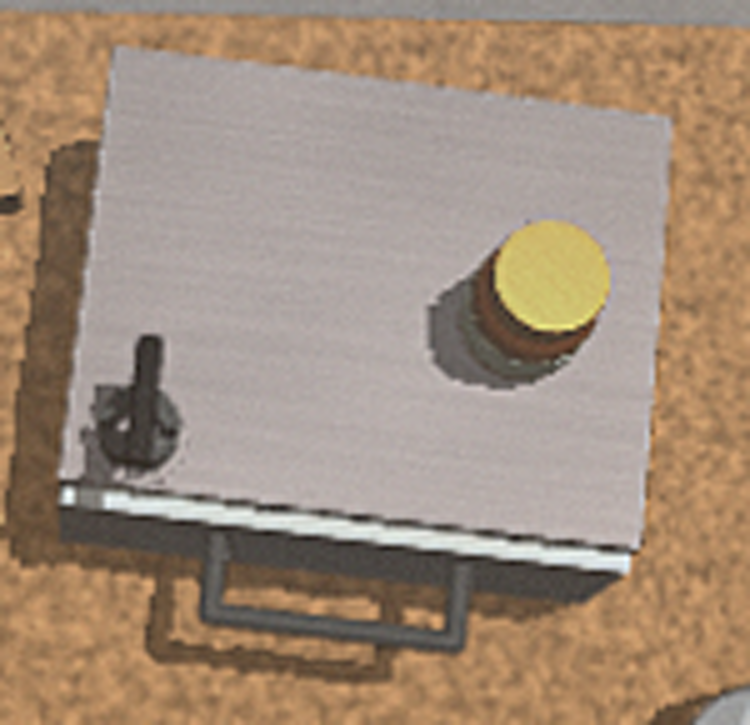

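View pics/s1.png

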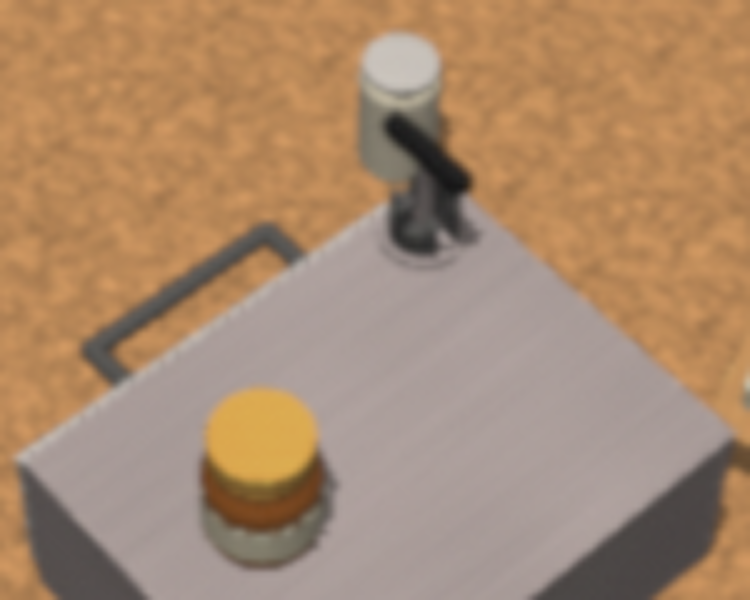

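```bash
python3 - <<'E'
from h import *
T=ctrl.capture("top");S=ctrl.capture("scene")
t=lambda x,y:((x+.5)/5-.5+255,(y+.5)/5-.5+90)
s=lambda x,y:((x+.5)/5-.5+210,(y+.5)/5-.5+195)
p=lambda n,a:print(n,np.round(a,4))
C={n:at(T,t(*q),.12) for n,q in dict(BL=(117,46),BR=(671,117),FR=(640,548),FL=(61,483)).items()}
for n in C:p(n,C[n])
for a,b in("BL","BR"),("FL","FR"),("FL","BL"),("FR","BR"):
    d=C[b]-C[a];p(a+b,[np.hypot(*d[:2]),np.degrees(np.arctan2(d[1],d[0]))])
for n,z,a,b in(("barT",.193,t(150,338),t(143,465)),("hndT",.091,t(212,612),t(455,642))):
    A,B=at(T,a,z),at(T,b,z);p(n,[*A,*B,*(A+B)/2,np.linalg.norm(A-B),np.degrees(np.arctan2(*(A-B)[1::-1]))])
for n,z,a,b in(("barS",.193,s(392,122),s(464,182)),("hndS",.091,s(267,230),s(93,350))):
    A,B=at(S,a,z),at(S,b,z);p(n,[*A,*B,*(A+B)/2,np.linalg.norm(A-B),np.degrees(np.arctan2(*(A-B)[1::-1]))])
p("FLs",at(S,s(20,458),.12));p("BRs",at(S,s(735,440),.12))
p("jar",at(T,t(552,276),.195));p("salt",at(T,(238,222),.085));p("jug",at(T,(420,240),.11));p("collar S",at(S,s(420,245),.12))
E
```

```text
BL [0.8754 0.0552 0.12  ]
BR [ 0.8438 -0.2195  0.12  ]
FR [ 0.6264 -0.1951  0.12  ]
FL [0.6551 0.0809 0.12  ]
BLBR [  0.2766 -96.5667]
FLFR [  0.2774 -95.933 ]
FLBL [ 0.2219 -6.633 ]
FRBR [ 0.2188 -6.4187]
barT [ 0.7057  0.0418  0.193   0.6479  0.0448  0.193   0.6768  0.0433  0.193
  0.0579 -2.9724]
hndT [ 5.98400e-01  7.50000e-03  9.10000e-02  5.84600e-01 -1.10400e-01
  9.10000e-02  5.91500e-01 -5.15000e-02  9.10000e-02  1.18700e-01
  8.33485e+01]
barS [6.572000e-01 4.360000e-02 1.930000e-01 7.096000e-01 3.900000e-02
 1.930000e-01 6.834000e-01 4.130000e-02 1.930000e-01 5.260000e-02
 1.750488e+02]
hndS [ 6.03800e-01  5.80000e-03  9.10000e-02  5.91600e-01 -1.13100e-01
  9.10000e-02  5.97700e-01 -5.36000e-02  9.10000e-02  1.19600e-01
  8.41338e+01]
FLs [ 0.6275 -0.1956  0.12  ]
BRs [0.8803 0.0531 0.12  ]
jar [ 0.7366 -0.1392  0.195 ]
salt [0.5737 0.1496 0.085 ]
jug [ 0.5301 -0.2856  0.11  ]
collar S [0.6849 0.0375 0.12  ]
```

```bash
cat >>h.py <<'E'
def plan(pos,xyaw,label=""):
    "dp (cm) and twist (rad) in tool axes for TCP at pos, tool down, tool x at world yaw (deg)"
    s=ctrl.read_state(); r=R.from_rotvec(s["ee_rot"])
    a=np.radians(xyaw); tgt=R.from_matrix(np.array([[np.cos(a),np.sin(a),0],[np.sin(a),-np.cos(a),0],[0,0,-1]]).T)
    print(label,"dp",np.round(r.inv().apply(np.array(pos)-s["position"])*100,2),"twist",np.round((r.inv()*tgt).as_rotvec(),3))
def show():
    s=ctrl.read_state(); m=R.from_rotvec(s["ee_rot"]).as_matrix()
    print("t",round(s["time"],2),"p",np.round(s["position"],4),"xyaw",np.round(np.degrees(np.arctan2(m[1,0],m[0,0])),1),"zax",np.round(m[:,2],3),"F",np.round(s["force"],1),"T",np.round(s["wrist_torque"],2),"g",round(s["grip_width"],3),"q",np.round(s["joint_pos"],2))
E
python3 -c "
from h import *
show();plan((.679,.0445,.25),173.6)"
```

```text
t 0.3 p [ 0.1888 -0.4898  0.2451] xyaw 21.1 zax [-0.  0. -1.] F [-0.3  0.9  1. ] T [-0.   -0.02  0.01] g 1.0 q [-1.36  0.26 -0.05  1.26  0.    1.42]
 dp [ 64.96 -32.23  -0.47] twist [-0.    -0.    -2.662]
```

```bash
python3 -m crank '{"dp":[[64.96,-32.23,-0.5],[64.96,-32.23,-0.5],[64.96,-32.23,-0.5],[64.96,-32.23,-0.5],[64.96,-32.23,-0.5],[64.96,-32.23,-0.5],[64.96,-32.23,-0.5],[64.96,-32.23,-0.5],[64.96,-32.23,-0.5],[64.96,-32.23,-0.5],[64.96,-32.23,-0.5],[64.96,-32.23,-0.5]],"twist":[[0,0,-2.66],[0,0,-2.66],[0,0,-2.66],[0,0,-2.66],[0,0,-2.66],[0,0,-2.66],[0,0,-2.66],[0,0,-2.66],[0,0,-2.66],[0,0,-2.66],[0,0,-2.66],[0,0,-2.66]],"claw":[1,1,1,1,1,1,1,1,1,1,1,1]}'
python3 -c "
from h import *
show();plan((.679,.0445,.25),173.6)"
```

```text
time: 1.5
position: [0.5955, -0.0458, 0.2494]
ee_rot: [1.461, 2.781, 0.0]
force: [1.1, -0.1, 1.2]
grip_width: 1.001
t 1.5 p [ 0.5955 -0.0458  0.2494] xyaw 124.6 zax [ 0.  0. -1.] F [ 1.1 -0.1  1.2] T [-0.09  0.01 -0.02] g 1.001 q [-0.21  0.39  0.15  1.33  0.    0.75]
 dp [ 2.7  12.   -0.05] twist [ 0.     0.    -0.856]
```

```bash
python3 -m crank '{"dp":[[2.7,12,0],[2.7,12,0],[2.7,12,0],[2.7,12,0],[2.7,12,0],[2.7,12,0],[2.7,12,0],[2.7,12,0],[2.7,12,0]],"twist":[[0,0,-0.856],[0,0,-0.856],[0,0,-0.856],[0,0,-0.856],[0,0,-0.856],[0,0,-0.856],[0,0,-0.856],[0,0,-0.856],[0,0,-0.856]],"claw":[0.6,0.6,0.6,0.6,0.6,0.6,0.6,0.6,0.6]}'
python3 - <<'E'
from h import *
show();plan((.679,.0445,.183),173.6)
crop(ctrl.capture("scene"),250,140,110,110,5,"pics/s2.png")
E
```

```text
time: 2.4
position: [0.6789, 0.0445, 0.2495]
ee_rot: [0.179, 3.136, 0.0]
force: [0.1, 0.7, 0.0]
grip_width: 0.595
t 2.4 p [0.6789 0.0445 0.2495] xyaw 173.5 zax [ 0.  0. -1.] F [0.1 0.7 0. ] T [-0.03  0.01  0.04] g 0.595 q [-0.05  0.55  0.42  1.44  0.    0.06]
 dp [-0.01  0.    6.65] twist [ 0.     0.    -0.002]
```

View pics/s2.png

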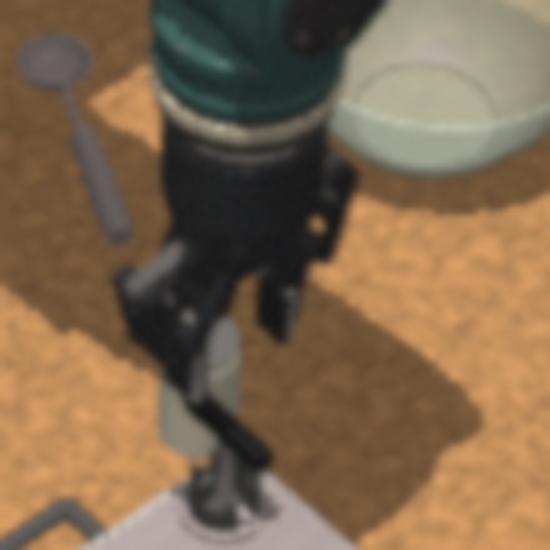

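The open fingers (tips at about (185,385) and (285,335) in the crop) hover above the T-bar, whose ends are at (195,405) and (265,460). Next I descend and close.

```bash
python3 -m crank '{"dp":[[0,0,2.5],[0,0,4.5],[0,0,6],[0,0,6.65],[0,0,6.65],[0,0,6.65],[0,0,6.65],[0,0,6.65],[0,0,6.65],[0,0,6.65],[0,0,6.65],[0,0,6.65]],"twist":[[0,0,0],[0,0,0],[0,0,0],[0,0,0],[0,0,0],[0,0,0],[0,0,0],[0,0,0],[0,0,0],[0,0,0],[0,0,0],[0,0,0]],"claw":[0.6,0.6,0.6,0.6,0.6,0,0,0,0,0,0,0]}'
python3 -c "
from h import *
show()"
```

```text
time: 3.65
position: [0.6793, 0.0445, 0.1838]
ee_rot: [0.178, 3.135, 0.0]
force: [-0.1, -0.5, 7.1]
grip_width: 0.128
t 3.65 p [0.6793 0.0445 0.1838] xyaw 173.5 zax [ 0.002  0.    -1.   ] F [-0.1 -0.5  7.1] T [0.02 0.09 0.01] g 0.128 q [-0.05  0.56  0.26  1.27  0.    0.06]
```

```bash
python3 -m crank '{"dp":[[0,0,-0.8],[0,0,-1.6],[0,0,-2.3],[0,0,-2.4],[0,0,-2.4]],"twist":[[0,0,0],[0,0,0],[0,0,0],[0,0,0],[0,0,0]],"claw":[0,0,0,0,0]}'
python3 -c "
from h import *
show()"
```

```text
time: 4.15
position: [0.6792, 0.0445, 0.2077]
ee_rot: [0.178, 3.135, 0.0]
force: [1.8, 1.0, -11.2]
grip_width: 0.128
t 4.15 p [0.6792 0.0445 0.2077] xyaw 173.5 zax [ 0.001  0.    -1.   ] F [  1.8   1.  -11.2] T [ 0.07 -0.36  0.04] g 0.128 q [-0.05  0.55  0.31  1.33  0.    0.06]
```

```bash
python3 -m crank '{"dp":[[0,0,0],[0,0,0],[0,0,0],[0,0,0],[0,0,0]],"twist":[[0,0,-0.12],[0,0,-0.24],[0,0,-0.36],[0,0,-0.5],[0,0,-0.5]],"claw":[0,0,0,0,0]}'
python3 -c "
from h import *
show()"
```

```text
time: 4.65
position: [0.6791, 0.0445, 0.2073]
ee_rot: [-0.607, 3.082, 0.0]
force: [2.4, 0.8, -10.4]
grip_width: 0.124
t 4.65 p [0.6791 0.0445 0.2073] xyaw -157.7 zax [ 0.001  0.    -1.   ] F [  2.4   0.8 -10.4] T [ 0.02 -0.45  0.04] g 0.124 q [-0.05  0.55  0.31  1.33  0.   -0.44]
```

Low lateral forces, so turning on to 60°.

```bash
python3 -m crank '{"dp":[[0,0,0],[0,0,0],[0,0,0],[0,0,0],[0,0,0],[0,0,0],[0,0,0]],"twist":[[0,0,-0.12],[0,0,-0.24],[0,0,-0.36],[0,0,-0.48],[0,0,-0.55],[0,0,-0.55],[0,0,-0.55]],"claw":[0,0,0,0,0,0,0]}'
python3 - <<'E'
from h import *
show()
E
```

```text
time: 5.35
position: [0.6791, 0.0444, 0.2071]
ee_rot: [-1.414, 2.805, -0.0]
force: [2.5, 0.2, -10.5]
grip_width: 0.126
t 5.35 p [0.6791 0.0444 0.2071] xyaw -126.5 zax [ 0.001  0.    -1.   ] F [  2.5   0.2 -10.5] T [ 0.04 -0.56 -0.03] g 0.126 q [-0.05  0.55  0.31  1.33  0.   -0.99]
```

```bash
python3 -m crank '{"dp":[[0,0,0.3],[0,0,0.6],[0,0,0.9],[0,0,0.9]],"twist":[[0,0,0],[0,0,0],[0,0,0],[0,0,0]],"claw":[0,0,0,0]}'
python3 - <<'E'
from h import *
show()
E
```

```text
time: 5.75
position: [0.6793, 0.0445, 0.1987]
ee_rot: [-1.413, 2.804, -0.001]
force: [1.4, -0.7, -1.5]
grip_width: 0.12
t 5.75 p [0.6793 0.0445 0.1987] xyaw -126.5 zax [ 0.002  0.    -1.   ] F [ 1.4 -0.7 -1.5] T [-0.06 -0.08 -0.04] g 0.12 q [-0.05  0.55  0.29  1.31  0.   -0.99]
```

The force dropped well below the spring's 7.7 N, so the cross-pin is resting in the notch. Releasing and going up.

```bash
python3 -m crank '{"dp":[[0,0,0],[0,0,0],[0,0,0],[0,0,0],[0,0,0],[0,0,-1],[0,0,-3],[0,0,-5],[0,0,-7],[0,0,-7]],"twist":[[0,0,0],[0,0,0],[0,0,0],[0,0,0],[0,0,0],[0,0,0],[0,0,0],[0,0,0],[0,0,0],[0,0,0]],"claw":[0.6,0.6,0.6,0.6,0.6,0.6,0.6,0.6,0.6,0.6]}'
python3 - <<'E'
from h import *
show()
plan((.500,-.04,.27),173.6,"out");plan((.593,-.051,.27),-96.4,"h1");plan((.593,-.051,.27),83.6,"h2")
crop(ctrl.capture("scene"),240,170,110,110,5,"pics/s3.png")
E
```

```text
time: 6.75
position: [0.6799, 0.0444, 0.2721]
ee_rot: [-1.411, 2.801, -0.005]
force: [0.4, 0.3, 0.4]
grip_width: 0.599
t 6.75 p [0.6799 0.0444 0.2721] xyaw -126.5 zax [ 0.006 -0.    -1.   ] F [0.4 0.3 0.4] T [-0.03 -0.03  0.02] g 0.599 q [-0.05  0.55  0.48  1.5   0.   -0.99]
out dp [17.49  9.43  0.1 ] twist [-0.003  0.006  1.045]
h1 dp [12.84  1.31  0.16] twist [-0.006  0.002 -0.526]
h2 dp [12.84  1.31  0.16] twist [0.003 0.008 2.616]
```

View pics/s3.png

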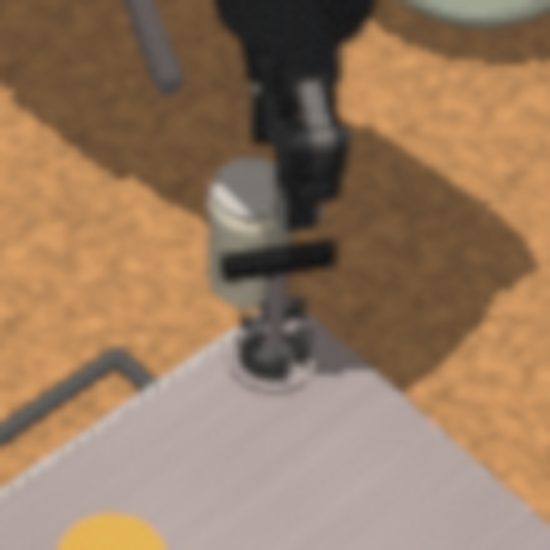

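Picture: the T-bar spans (222,265) to (335,252), about 60° to where it started. It stands up on its shank, and the fingers are clear above it. On to the drawer handle.

```bash
python3 -m crank '{"dp":[[4,0.4,0],[8,0.8,0],[12.84,1.31,0.16],[12.84,1.31,0.16],[12.84,1.31,0.16],[12.84,1.31,0.16],[12.84,1.31,0.16],[12.84,1.31,0.16]],"twist":[[0,0,-0.13],[0,0,-0.26],[0,0,-0.39],[-0.006,0.002,-0.526],[-0.006,0.002,-0.526],[-0.006,0.002,-0.526],[-0.006,0.002,-0.526],[-0.006,0.002,-0.526]],"claw":[0.4,0.4,0.4,0.4,0.4,0.4,0.4,0.4]}'
python3 - <<'E'
from h import *
show();plan((.593,-.051,.082),-96.4)
S=ctrl.capture("scene")
s=lambda x,y:((x+.5)/5-.5+240,(y+.5)/5-.5+170)
A,B=[at(S,s(*q),.201) for q in((225,264),(332,253))]
print("bar",A,B,(A+B)/2,np.linalg.norm(A-B),np.degrees(np.arctan2(*(B-A)[1::-1])))
E
```

```text
time: 7.6
position: [0.5931, -0.0504, 0.2681]
ee_rot: [2.092, -2.342, -0.002]
force: [-0.3, -0.2, 0.8]
grip_width: 0.4
t 7.6 p [ 0.5931 -0.0504  0.2681] xyaw -96.4 zax [-0.002  0.    -1.   ] F [-0.3 -0.2  0.8] T [-0.05  0.03  0.02] g 0.4 q [-0.22  0.38  0.19  1.38 -0.   -1.68]
 dp [ 0.07 -0.03 18.61] twist [ 0.002  0.    -0.001]
bar [0.66261158 0.02430067 0.201     ] [0.69740431 0.06659329 0.201     ] [0.68000795 0.04544698 0.201     ] 0.05476494448644541 50.557012056814195
```

Bar centre agrees at z=0.201 and the turn is about 57°, so the pin is parked. Descending on the handle, slowing near it.

```bash
python3 -m crank '{"dp":[[0.07,0,4],[0.07,0,8],[0.07,0,11],[0.07,0,14],[0.07,0,16.5],[0.07,0,18.6],[0.07,0,18.6],[0.07,0,18.6]],"twist":[[0,0,0],[0,0,0],[0,0,0],[0,0,0],[0,0,0],[0,0,0],[0,0,0],[0,0,0]],"claw":[0.4,0.4,0.4,0.4,0.4,0.4,0.4,0.4]}'
python3 - <<'E'
from h import *
show()
T=ctrl.capture("scene");crop(T,190,190,130,110,5,"pics/s4.png")
E
```

```text
time: 8.45
position: [0.5927, -0.0508, 0.0819]
ee_rot: [2.092, -2.342, -0.003]
force: [0.8, -0.8, 0.5]
grip_width: 0.394
t 8.45 p [ 0.5927 -0.0508  0.0819] xyaw -96.4 zax [-0.002  0.    -1.   ] F [ 0.8 -0.8  0.5] T [ 0.08 -0.03  0.02] g 0.394 q [-0.22  0.47 -0.18  0.92 -0.   -1.68]
```

View pics/s4.png

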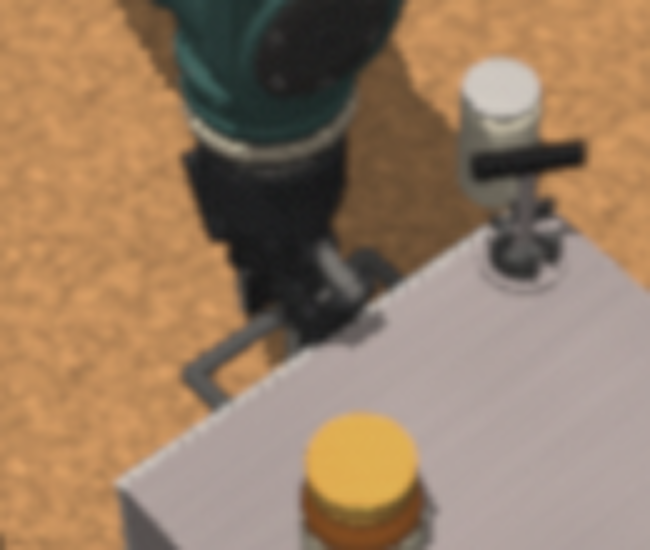

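The gripper straddles the handle bar (ends at about (195,378) and (365,258) in the crop) with no contact force, and the T-bar is still parked at (530,158). Closing.

```bash
python3 -m crank '{"dp":[[0,0,0],[0,0,0],[0,0,0],[0,0,0],[0,0,0],[0,0,0],[0,0.3,0],[0,1,0],[0,2,0],[0,3,0],[0,4,0],[0,4,0]],"twist":[[0,0,0],[0,0,0],[0,0,0],[0,0,0],[0,0,0],[0,0,0],[0,0,0],[0,0,0],[0,0,0],[0,0,0],[0,0,0],[0,0,0]],"claw":[0,0,0,0,0,0,0,0,0,0,0,0]}'
python3 -c "
from h import *
show()"
```

```text
time: 9.7
position: [0.5519, -0.0462, 0.0829]
ee_rot: [2.092, -2.342, -0.002]
force: [-2.2, 1.6, 8.9]
grip_width: 0.114
t 9.7 p [ 0.5519 -0.0462  0.0829] xyaw -96.4 zax [-0.002  0.    -1.   ] F [-2.2  1.6  8.9] T [0.26 0.48 0.01] g 0.114 q [-0.23  0.41 -0.29  0.87 -0.   -1.69]
```

```bash
python3 -m crank '{"dp":[[0,1.2,0],[0,2.4,0],[0,3.6,0],[0,4.8,0],[0,6,0],[0,7,0],[0,7.6,0],[0,7.9,0],[0,8,0],[0,8.1,0],[0,8.1,0]],"twist":[[0,0,0],[0,0,0],[0,0,0],[0,0,0],[0,0,0],[0,0,0],[0,0,0],[0,0,0],[0,0,0],[0,0,0],[0,0,0]],"claw":[0,0,0,0,0,0,0,0,0,0,0]}'
python3 -c "
from h import *
show()"
```

```text
time: 10.8
position: [0.4738, -0.0375, 0.0831]
ee_rot: [-2.092, 2.341, -0.002]
force: [17.6, -1.1, -18.1]
grip_width: 0.111
t 10.8 p [ 0.4738 -0.0375  0.0831] xyaw -96.4 zax [ 0.002  0.    -1.   ] F [ 17.6  -1.1 -18.1] T [-0.07 -3.46 -0.01] g 0.111 q [-0.25  0.29 -0.48  0.79  0.   -1.71]
```

At the stop (18 N along x). Relax, release, go straight up.

```bash
python3 -m crank '{"dp":[[0,0,0],[0,0,0],[0,0,0],[0,0,0],[0,0,0],[0,0,0],[0,0,-2],[0,0,-5],[0,0,-8],[0,0,-12],[0,0,-16],[0,0,-16]],"twist":[[0,0,0],[0,0,0],[0,0,0],[0,0,0],[0,0,0],[0,0,0],[0,0,0],[0,0,0],[0,0,0],[0,0,0],[0,0,0],[0,0,0]],"claw":[0,0.4,0.4,0.4,0.4,0.4,0.4,0.4,0.4,0.4,0.4,0.4]}'
python3 - <<'E'
from h import *
show()
crop(ctrl.capture("scene"),140,180,230,190,3.4,"pics/s5.png")
E
```

```text
time: 12.0
position: [0.4751, -0.0379, 0.2476]
ee_rot: [-2.09, 2.338, -0.011]
force: [0.2, -0.2, -0.2]
grip_width: 0.402
t 12.0 p [ 0.4751 -0.0379  0.2476] xyaw -96.4 zax [ 0.009 -0.002 -1.   ] F [ 0.2 -0.2 -0.2] T [-0.   -0.03  0.06] g 0.402 q [-0.25  0.17 -0.16  1.23  0.   -1.71]
```

View pics/s5.png

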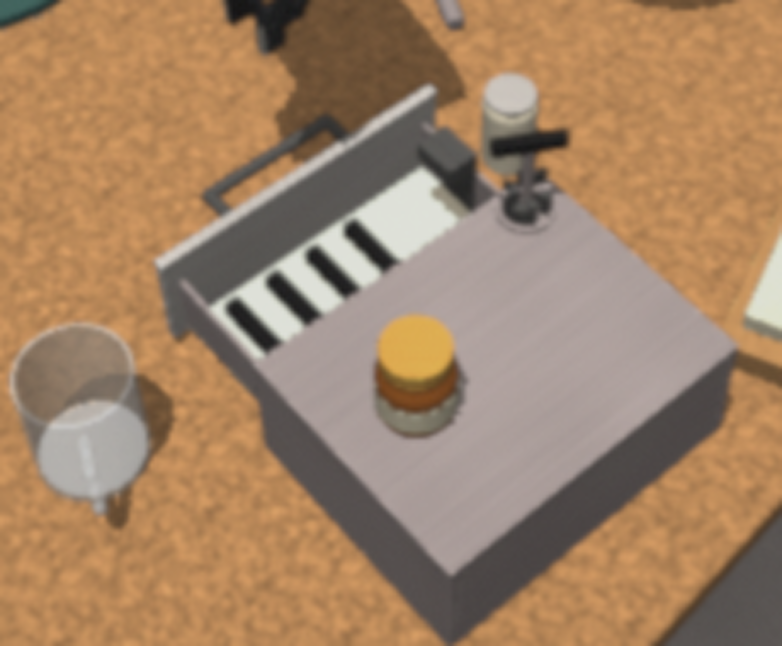

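The drawer stands open, with the handle ends at about (328,122) and (212,200). The T-bar is still parked at (530,142), and the jar, jug and salt pot are standing. A quick numeric check of the opening, then I hand in.

```bash
python3 - <<'E'
from h import *
S=ctrl.capture("scene")
s=lambda x,y:((x+.5)/3.4-.5+140,(y+.5)/3.4-.5+180)
m=(at(S,s(328,123),.085)+at(S,s(211,198),.085))/2
print("handle",m,"opening",(m[:2]-[.5935,-.0507])@[-.994,.111])
A,B=at(S,s(492,147),.201),at(S,s(566,137),.201);print("bar",(A+B)/2,np.degrees(np.arctan2(*(B-A)[1::-1])))
show();print(ctrl.job_done())
E
```

```text
handle [ 0.47840641 -0.03831749  0.085     ] opening 0.11577749020119665
bar [0.68013835 0.04507634 0.201     ] 52.875349924821016
t 12.1 p [ 0.4737 -0.0376  0.2435] xyaw -96.4 zax [ 0.004 -0.    -1.   ] F [-0.5  0.1  0.1] T [ 0.07  0.05 -0.03] g 0.402 q [-0.25  0.18 -0.17  1.22  0.   -1.71]
the job is handed in; nothing more can be done
None
```

The drawer is open at its stop with the pin still parked, and I handed the job in at about 12 s with the gripper clear and the force reading near zero. I pulled the pin up 24 mm, turned it 60° counter-clockwise, lowered it into the rest notch and let go. I then pulled the drawer open by its handle and released it.

Last checks:
- **Pin:** In the last picture the T-bar is still on the pin's axis, turned about 59° and at the parked height.
- **Drawer:** The arm travelled about 120 mm and then met an 18 N resistance, which I took to be the stop. The picture gives 116 mm, about 4 mm less; I trust the arm's figure, since the camera is only good to a few millimetres.
- **Other objects:** The jar, jug and salt pot are standing in the last picture, and I saw no sign that they had moved. The bowl was mostly out of that crop; the arm never went near it.

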